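# Shake stoppers out over the drying tray

## Robot

A 7-joint arm with a two-finger parallel gripper is mounted at the origin on a cart in front of the work surface, level with it; the furniture and walls round the work are solid. World frame = base frame: x ahead of the robot, y to its left, z up, the work surface at z = 0. Lengths are in mm, angles in rad, forces in N, time in s.
With the tool pointing down it reaches from about 425 to 800 mm from the base axis. Payload 8.3 kg.
Tool frame: the origin (TCP) lies between the finger pads; the fingertips stand r.tips_ahead ahead of it and the grasp point (between the pads) lies 3 mm ahead of it (r.tips_ahead is the distance from the TCP to the fingertips, in mm); z points along the fingers, y is the line along which they close (so a half turn about z gives the same grasp; the last joint's range is limited). The gripper opens to 85 mm and grips with 20 to 120 N. Pads are 22 mm wide; open, the fingers measure 114 mm over their backs; the gripper's body (76 mm by 85 mm) begins 54 mm behind the grasp point. The pads swing forward as they close: fully open they stand 13 mm farther back than shut.
Start: joints at [-1.413, 0.383, 0.016, 1.37, -0.006, 1.388, -0.046], TCP at [136.829, 609.82, 229.579] pointing down, gripper open.
Joint ranges: [-2.95, 2.95], [-0.25, 2.06], [-1.52, 1.56], [0.18, 2.33], [-1.44, 4.58], [0.02, 2.06], [-3.01, 3.01]. Speed limits (rad/s): [2.39, 2.39, 3.01, 3.01, 3.14, 3.14, 3.14].

## Interface

Orientations are given as a rotation vector (axis times angle).
In Python, from workcell import r, claw, kinematics, vision, finder gives the robot as it stands. Calls block until the motion is done:
- r.goto(position, orientation): joint-space move of the TCP to a pose.
- r.servo_line(position, frame=None, max_speed=150): straight line of the TCP; frame=None keeps the orientation; max_speed is the mean speed in mm/s.
- r.movej(angles): joint-space move.
- claw.move_gripper(opening, squeeze=None): finger opening in mm; squeeze is the grip in N (None keeps the last); returns when the fingers have stopped.
- r.hold(seconds).
- kinematics.inverse_kinematics(position, orientation): joint angles nearest the present ones, or None.
- r.read_state(): the state.
- vision.snapshot(name): name is "scene" or "top"; returns the picture (420x560x3 uint8, red, green, blue); there is no depth.
- vision.camera_params(name): a dict with "fov_y" (degrees; the focal length in pixels is half the picture's height over the tangent of half this angle, whatever the lens; pixels are square), "cx", "cy" (the principal point, pixels), "world_to_cam" (4x4, takes a point from world to camera coordinates). Camera axes: x right, y down, z forward; pixel columns grow to the right and rows downward; lengths in mm; the calibration is good to about 2 mm. A picture is of the moment at which its call begins. camera_params takes no time and is no camera call.
A pose or a line that the arm cannot do raises r.MotionError and nothing moves.
- r.close_job(): hands the job in; it is judged then, once.
Trained networks look in the newest picture that a camera, given by its name, has taken for a name from the list of things; names that differ only in an ending like _2 or _b are one class to them, and where a whole thing is asked for, a point or a joint stands for the part that bears it (a point fixed in the world has none). Each returns a list of dicts, best first, with "conf" (0 to 1); they miss things now and then, are a little off and sometimes report something else, mostly with a low value. They report only what shows in the picture. A call takes as long as a camera call.
- finder.search_frame(camera, label): "extent" ([centre column, centre row, width, height] in pixels, round what is visible of it).
- finder.place_of(camera, label): "uv" ([column, row] in pixels: a listed point, or the origin of a listed thing).
The state is a dict: "time_s": time; "joints": joint angles; "qd": joint speeds; "effort": joint torques, N m; "tcp_pos": TCP position; "ee_rot": TCP orientation; "force": force on the tool from outside, world axes, zero at the start; "torque": the same for the moment, N m; "width": finger opening in mm; "gripper_force": force on a finger pad.
Only numpy, scipy, OpenCV 4.12 (cv2) and the standard library are available. Lean on these libraries where they do the work, as an engineer would, in place of code of your own. Each camera call takes 0.05 s, during which the arm holds its last target. There are 200 camera calls.

## Task

The rinsed rubber stoppers have to dry in a single layer on the white enamelled tray. Pull the slide gate on the spout of the steel shaker all the way up, take the shaker by its handle and shake all eight stoppers out evenly over the tray, so that each third of the tray's length gets at least two, each of its two long halves gets at least two and none lies on another; then stand the empty shaker upright on the worktop beside the tray. Do not touch the clean stoppers with the fingers, do not shove the tray about, and leave the two vials and the stack of petri dishes behind the work alone.

Things in the scene. Friction and masses are not known exactly. Their poses are not given: they have to be found in the camera images.
- tray: white enamelled tray with a dark rim, 281 x 403 x 30 mm, loose, 0.6 kg. Origin under its centre; x across it, y along it. Flat inner floor 244 x 366 mm, 3 mm above the worktop; walls 13 mm thick, 29 mm high. The thirds of its length are bounded at y = -61 and +61 mm, its two long halves at x = 0
- shaker: steel shaker, 0.3 to 0.5 kg: straight flat-bottomed trough, its back part under a clear hood (x = -46 to +68 mm), its front an open-topped spout to x = -106 mm. Origin on its underside; x from spout to back, z up. Inside 43 mm wide from x = -106 to +63; outside 53 mm wide at most, back at x = +66; floor 3 mm thick, walls 34 mm high, top of the hood z = 39 mm
- shaker_mouth (a point): middle of the floor's edge at the end of the spout, where the stoppers leave: 106 mm to -x of the shaker's origin, 3 mm up. The stoppers stand in a zigzag row; tipped nose down by about 16 to 26 degrees they begin to slide out one after another, sooner when shaken, and stop when it is levelled. From 75 mm up they land some 30 mm ahead of the mouth
- shaker_handle (a point): centre of the shaker's handle, a black bar along its x axis, 108 mm long, 18 mm wide (y), 24 mm tall; at x = +11 mm, y = 0, z = 82 mm in the shaker. 31 mm are free between its underside and the hood
- gate (a joint): slide gate that closes the end of the spout: 0 shut, 0.032 m fully up. It stays where it is left (friction about 1 N, light to pull)
- gate_knob (a point): centre of the black knob on top of the gate, 14 mm (shaker x) x 22 mm (y) x 24 mm tall; with the gate shut at x = -109 mm, y = 0, z = 74 mm in the shaker; it rises with the gate. The guides of the gate beneath it are 54 mm wide and end at z = 58 mm
- stopper_1: one of eight alike black rubber bottle stoppers: round head 24 mm across and 6 mm thick, round plug 18 mm across and 12 mm long, 18 mm tall in all, 12 g; origin at mid-height on its axis, z axis from head to plug. At the start it stands head down inside the shaker
- stopper_2: one of eight alike black rubber bottle stoppers: round head 24 mm across and 6 mm thick, round plug 18 mm across and 12 mm long, 18 mm tall in all, 12 g; origin at mid-height on its axis, z axis from head to plug. At the start it stands head down inside the shaker
- stopper_3: one of eight alike black rubber bottle stoppers: round head 24 mm across and 6 mm thick, round plug 18 mm across and 12 mm long, 18 mm tall in all, 12 g; origin at mid-height on its axis, z axis from head to plug. At the start it stands head down inside the shaker
- stopper_4: one of eight alike black rubber bottle stoppers: round head 24 mm across and 6 mm thick, round plug 18 mm across and 12 mm long, 18 mm tall in all, 12 g; origin at mid-height on its axis, z axis from head to plug. At the start it stands head down inside the shaker
- stopper_5: one of eight alike black rubber bottle stoppers: round head 24 mm across and 6 mm thick, round plug 18 mm across and 12 mm long, 18 mm tall in all, 12 g; origin at mid-height on its axis, z axis from head to plug. At the start it stands head down inside the shaker
- stopper_6: one of eight alike black rubber bottle stoppers: round head 24 mm across and 6 mm thick, round plug 18 mm across and 12 mm long, 18 mm tall in all, 12 g; origin at mid-height on its axis, z axis from head to plug. At the start it stands head down inside the shaker
- stopper_7: one of eight alike black rubber bottle stoppers: round head 24 mm across and 6 mm thick, round plug 18 mm across and 12 mm long, 18 mm tall in all, 12 g; origin at mid-height on its axis, z axis from head to plug. At the start it stands head down inside the shaker
- stopper_8: one of eight alike black rubber bottle stoppers: round head 24 mm across and 6 mm thick, round plug 18 mm across and 12 mm long, 18 mm tall in all, 12 g; origin at mid-height on its axis, z axis from head to plug. At the start it stands head down inside the shaker
- green_vial: glass sample vial with a green screw cap, 26 mm across, 52 mm tall, origin under its centre; a bystander, leave it where it is
- red_vial: glass sample vial with a red screw cap, 26 mm across, 52 mm tall, origin under its centre; a bystander, leave it where it is
- dishes: stack of three clear petri dishes, 69 mm across, 48 mm tall, origin under its centre; a bystander, leave it where it is

How it is judged:
By the outcome, as a careful person would: the job done as asked, in the order asked, and still so for the second after the job is handed in, with the robot touching nothing.
It also fails if it takes over 72 s, if anything falls off the work surface, if the arm or the gripper's body presses on something with over 40 N, if the wrist force passes 120 N, or if a joint passes its speed limit or range.

## Working session

There is one attempt and no reset: what is moved stays moved. The work goes in short steps, each a Python script; the robot and the scene stay as the last script left them, time stands still between calls to the robot, and variables do not carry over. Pictures are saved under pics/ and viewed, at most 10 in all, crops included, and the job is handed in when it is done.

```bash
mkdir -p pics
python3 - <<'E'
from workcell import r, claw, kinematics, vision, finder
import cv2,numpy as np
for c in("scene","top"):
    im=vision.snapshot(c); cv2.imwrite(f"pics/{c}0.png",im[:,:,::-1])
    p=vision.camera_params(c); print(c,p["fov_y"],p["cx"],p["cy"],np.round(p["world_to_cam"],3).tolist())
    for n in("tray","shaker","shaker_mouth","shaker_handle","gate_knob","green_vial","red_vial","dishes"):
        print(n,[(np.round(d["uv"],1).tolist(),round(d["conf"],2)) for d in finder.place_of(c,n)[:2]])
s=r.read_state();print(s["time_s"],r.tips_ahead,s["ee_rot"],s["width"])
E
```

```text
scene 50.56735926094656 283.9438207676486 210.76168430266577 [[-0.895, -0.445, -0.022, 550.542], [-0.26, 0.562, -0.785, 238.599], [0.361, -0.697, -0.619, 735.475], [0.0, 0.0, 0.0, 1.0]]
tray [([334.7, 198.0], 0.56)]
shaker [([268.4, 311.8], 0.61)]
shaker_mouth []
shaker_handle [([262.3, 275.9], 0.62)]
gate_knob [([329.4, 285.6], 0.68)]
green_vial [([224.2, 215.6], 0.62)]
red_vial [([177.2, 262.9], 0.58), ([212.4, 230.3], 0.48)]
dishes [([179.8, 262.8], 0.61)]
top 45.199966954644154 279.28061049449224 215.40966941173713 [[-0.017, -1.0, -0.023, 18.356], [-0.986, 0.021, -0.166, 616.837], [0.167, 0.02, -0.986, 1159.618], [0.0, 0.0, 0.0, 1.0]]
tray [([375.4, 230.3], 0.68)]
shaker [([216.3, 245.4], 0.95)]
shaker_mouth [([235.6, 281.8], 0.78)]
shaker_handle [([214.2, 235.0], 0.59)]
gate_knob [([230.4, 279.6], 0.41)]
green_vial [([298.2, 149.2], 0.62)]
red_vial [([270.4, 153.8], 0.51)]
dishes [([231.1, 154.8], 0.57)]
0.9 22.0 [-3.46046878e-01 -3.12242481e+00 -7.75773802e-06] 85.47006144761245
```

View pics/scene0.png

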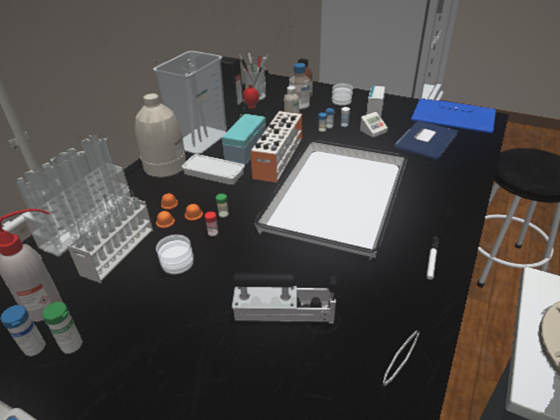

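View pics/top0.png

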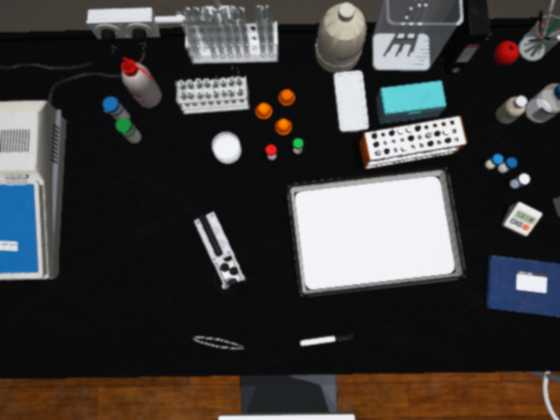

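```bash
cat > h.py <<'E'
import numpy as np,cv2
from workcell import r, claw, kinematics, vision, finder
from scipy.spatial.transform import Rotation as R
from scipy.optimize import least_squares
def cam(c):
    p=vision.camera_params(c); return 210/np.tan(np.radians(p["fov_y"]/2)),p["cx"],p["cy"],np.array(p["world_to_cam"])
def proj(c,P):
    f,cx,cy,T=cam(c); q=np.atleast_2d(P)@T[:3,:3].T+T[:3,3]; return np.c_[cx+f*q[:,0]/q[:,2],cy+f*q[:,1]/q[:,2]]
def unproj(c,uv,z):
    f,cx,cy,T=cam(c); d=T[:3,:3].T@np.array([(uv[0]-cx)/f,(uv[1]-cy)/f,1]); o=-T[:3,:3].T@T[:3,3]
    return o+d*(z-o[2])/d[2]
E
python3 - <<'E'
from h import *
for n,uv,z in [("tray",(375.4,230.3),0),("sh",(216.3,245.4),0),("mouth",(235.6,281.8),3),("handle",(214.2,235),82),("knob",(230.4,279.6),74),("gv",(298.2,149.2),0),("rv",(270.4,153.8),0),("d",(231.1,154.8),0)]: print(n,unproj("top",uv,z).round(1))
for n,uv,z in [("tray",(334.7,198),0),("sh",(268.4,311.8),0),("handle",(262.3,275.9),82),("knob",(329.4,285.6),74)]: print(n,unproj("scene",uv,z).round(1))
E
```

```text
tray [ 583.3 -230.3    0. ]
sh [553.5 165.6   0. ]
mouth [462.6 117.4   3. ]
handle [568.8 158.5  82. ]
knob [465.2 121.7  74. ]
gv [796.7 -43.8   0. ]
rv [786.2  27.6   0. ]
d [786.  128.4   0. ]
tray [ 580.6 -211.3    0. ]
sh [563.3 168.5   0. ]
handle [575.8 160.1  82. ]
knob [463.4 124.1  74. ]
```

The scene view shows the shaker at about (285,303), spout on the right and handle on top. The top view shows it from (207,213) at the back to (235,285) at the mouth, with the tray's white floor centred near (377,232). The network's yaw values disagree (18–28°), so I'll refine by fitting.

```bash
cat >> h.py <<'E'
def traypose():
    best=None
    for c in("top","scene"):
        im=vision.snapshot(c); m=(im.min(2)>190).astype(np.uint8); m=cv2.morphologyEx(m,cv2.MORPH_CLOSE,np.ones((15,15)))
        u,v=proj(c,[583,-222,3])[0].astype(int); n,l=cv2.connectedComponents(m); k=(l==l[v,u]).astype(np.uint8)
        cn=max(cv2.findContours(k,0,2)[0],key=cv2.contourArea); h=cv2.convexHull(cn)[:,0]
        P=np.array([unproj(c,p,3)[:2] for p in h],np.float32); print(c,cv2.minAreaRect(P))
E
python3 - <<'E'
from h import *
traypose()
pts=[("shaker",[0,0,0]),("shaker_mouth",[-106,0,3]),("shaker_handle",[11,0,82]),("gate_knob",[-109,0,74])]
obs=[]
for c in("top","scene"):
    for n,p in pts:
        d=finder.place_of(c,n)
        if d: obs.append((c,p,d[0]["uv"],d[0]["conf"])); print(c,n,np.round(d[0]["uv"],1))
def W(x,p): a=x[2]; M=np.array([[np.cos(a),-np.sin(a),0],[np.sin(a),np.cos(a),0],[0,0,1]]); return M@np.array(p,float)+[x[0],x[1],0]
f=lambda x:np.concatenate([proj(c,W(x,p))[0]-uv for c,p,uv,_ in obs])
s=least_squares(f,[560,165,.38],loss="soft_l1"); x=s.x; print(x,np.degrees(x[2]),f(x).round(1))
B=[[-106,-26.5,34],[-106,26.5,34],[66,26.5,34],[66,-26.5,34],[-106,26.5,0],[66,26.5,0],[66,-26.5,0],[-106,-26.5,0]]
H=[[-43,-9,94],[-43,9,94],[65,9,94],[65,-9,94]]
out=[]
for c,(u0,v0) in(("top",(180,195)),("scene",(220,255))):
    im=vision.snapshot(c)[:,:,::-1][v0:v0+100,u0:u0+130]; im=cv2.resize(im,None,fx=5,fy=5,interpolation=2)
    im=np.clip(im.astype(float)*1.8+25,0,255).astype(np.uint8); raw=im.copy()
    for Q,col in((B[:4],(0,255,0)),(B[4:],(255,120,0)),(H,(0,0,255))):
        q=proj(c,[W(x,p) for p in Q]); q=((q-[u0,v0]+.5)*5).astype(np.int32); cv2.polylines(im,[q],True,col,1)
    out.append(np.vstack([raw,im]))
cv2.imwrite("pics/fit.png",cv2.resize(np.hstack(out),(780,600)))
E
```

```text
top ((581.0866088867188, -223.1969451904297), (245.96754455566406, 367.7030944824219), 5.4852986335754395)
scene ((581.1205444335938, -234.1393280029297), (244.3848419189453, 347.7867736816406), 5.392228126525879)
top shaker [217.6 243.6]
top shaker_mouth [238.  280.6]
top shaker_handle [211.4 235.5]
top gate_knob [229.3 280.6]
scene shaker [269.  309.7]
scene shaker_mouth [330.7 309.6]
scene shaker_handle [263.2 277.6]
scene gate_knob [329.7 284.8]
[5.61624657e+02 1.61614326e+02 4.06209195e-01] 23.27407245325418 [ 0.3 -1.5 -3.3  0.6 -0.4 -1.7  2.5  0.6  1.9 -0.2 -2.4  0.5 -0.4  1.2
  1.9 -1. ]
```

View pics/fit.png

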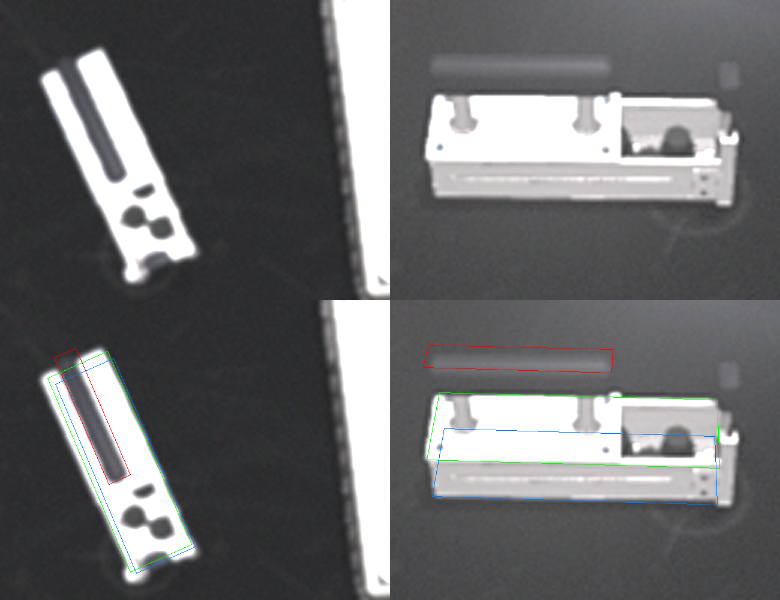

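The overlay matches the images to about 2 mm, so I'll use shaker (561,162) at yaw ≈23.7° and tray (581,-223) at yaw 5.4°. Next is the gate, after planning the IK.

```bash
cat >> h.py <<'E'
SH=(561.3,162.3,np.radians(23.7)); TR=(581,-223,np.radians(5.4))
def tray2w(x,y):
    c,s=np.cos(TR[2]),np.sin(TR[2]); return np.array([TR[0]+c*x-s*y,TR[1]+s*x+c*y])
FL=1   # tool y = FL * shaker y
def shR(yaw,tilt): return R.from_euler("z",yaw)*R.from_euler("y",-tilt)   # tilt>0: nose down
T0=R.from_matrix(np.array([[1,0,0],[0,-1,0],[0,0,-1.]]))   # tool down, tool y = -shaker y
T1=R.from_matrix(np.array([[-1,0,0],[0,1,0],[0,0,-1.]]))
def pose(Rs,org,p,T):   # tcp pose with grasp point at shaker point p
    Rt=Rs*T; g=np.array(org)+Rs.apply(p); return g-3*Rt.as_matrix()[:,2],Rt.as_rotvec()
def pour(land,tilt,h,yaw,T,p=(11,0,82)):  # mouth 30 mm behind landing, h above table
    Rs=shR(yaw,tilt); nose=np.array([-np.cos(yaw),-np.sin(yaw)])
    m=np.r_[np.array(land)-30*nose,h]; return pose(Rs,m-Rs.apply([-106,0,3]),p,T)
E
python3 - <<'E'
from h import *
for nm,T in(("T0",T0),("T1",T1)):
    print(nm,"knob",[None if q is None else np.round(q,2).tolist() for q in [kinematics.inverse_kinematics(*pose(shR(SH[2],0),(SH[0],SH[1],dz),(-109,0,81),T)) for dz in(0,80)]])
    print("handle",[None if q is None else np.round(q,2).tolist() for q in [kinematics.inverse_kinematics(*pose(shR(SH[2],0),(SH[0],SH[1],dz),(11,0,84),T)) for dz in(0,100)]])
    for yd in(70,95,110):
      for t in(0,20,35):
        print(yd,t,[ (lambda q:None if q is None else np.round(q,1).tolist())(kinematics.inverse_kinematics(*pour(tray2w(x,y),np.radians(t),80,np.radians(yd),T))) for x in(-60,60) for y in(-130,110)])
E
```

```text
T0 knob [[-0.94, 0.23, 0.71, 1.98, -0.18, 0.99, -1.31], [-0.96, 0.12, 0.7, 1.88, -0.08, 1.17, -1.39]]
handle [[-0.82, 0.49, 0.64, 1.66, -0.32, 1.1, -1.25], [-0.84, 0.39, 0.67, 1.55, -0.25, 1.29, -1.3]]
70 0 [[-0.5, 0.7, 1.2, 1.5, -0.7, 1.4, 0.5], [-0.7, 0.4, 0.8, 1.7, -0.3, 1.2, -0.2], [-0.2, 0.8, 0.9, 1.1, -0.6, 1.5, 0.2], [-0.6, 0.6, 0.7, 1.3, -0.4, 1.3, -0.2]]
70 20 [[-0.1, 0.7, 1.1, 1.4, -0.9, 1.6, 0.7], [-0.7, 0.3, 1.1, 1.8, -0.7, 1.3, 0.2], [0.0, 0.8, 0.9, 1.1, -0.9, 1.6, 0.4], [-0.6, 0.7, 1.1, 1.4, -0.9, 1.5, 0.3]]
70 35 [[0.0, 1.0, 1.4, 1.3, -1.3, 2.0, 0.9], [-0.4, 0.3, 0.9, 1.8, -0.9, 1.4, 0.5], [0.1, 1.0, 1.1, 1.0, -1.4, 1.9, 0.6], [-0.3, 0.6, 1.0, 1.5, -1.1, 1.5, 0.4]]
95 0 [[-0.5, 0.5, 1.2, 1.7, -0.5, 1.3, 0.8], [-0.8, 0.2, 0.8, 1.8, -0.1, 1.2, 0.1], [-0.3, 0.7, 0.9, 1.4, -0.5, 1.4, 0.7], [-0.6, 0.5, 0.7, 1.5, -0.3, 1.3, 0.2]]
95 20 [[-0.1, 0.7, 1.1, 1.4, -0.8, 1.7, 1.1], [-0.7, 0.3, 1.1, 1.8, -0.6, 1.4, 0.6], [0.0, 0.8, 0.9, 1.1, -0.8, 1.8, 0.8], [-0.5, 0.7, 1.1, 1.4, -0.9, 1.6, 0.7]]
95 35 [[0.2, 0.8, 0.9, 1.2, -0.9, 2.0, 1.1], [-0.4, 0.6, 1.1, 1.7, -0.9, 1.8, 0.9], [0.
[... 1552 characters left out ...]
, 0.8, 1.4, 1.4, -1.1, 1.7, -2.4]]
95 35 [[0.2, 0.8, 0.9, 1.2, -0.9, 2.0, -2.1], [-0.5, 0.7, 1.4, 1.7, -1.0, 1.9, -2.1], [0.3, 1.0, 0.7, 0.8, -1.0, 2.0, -2.4], [-0.4, 0.9, 1.4, 1.3, -1.3, 2.0, -2.3]]
110 0 [[-0.6, 0.6, 1.4, 1.8, -0.6, 1.3, -1.9], [-1.4, 0.2, 1.4, 1.9, -0.2, 1.2, -2.6], [-0.5, 0.8, 1.4, 1.5, -0.8, 1.5, -1.9], [-1.0, 0.7, 1.4, 1.6, -0.7, 1.4, -2.3]]
110 20 [[-0.2, 0.9, 1.4, 1.4, -0.9, 1.9, -1.7], [-0.8, 0.5, 1.4, 1.7, -0.7, 1.6, -2.1], [-0.1, 1.0, 1.3, 1.1, -1.1, 2.0, -1.9], [-0.6, 0.8, 1.4, 1.4, -1.0, 1.8, -2.1]]
110 35 [[0.3, 0.8, 0.7, 1.1, -0.7, 2.0, -1.9], [-0.5, 0.8, 1.4, 1.6, -1.0, 2.0, -1.9], [0.5, 1.0, 0.0, 0.6, -0.4, 2.0, -2.3], [-0.3, 0.9, 1.1, 1.2, -1.1, 2.0, -2.1]]
```

Run:
```python
from h import *
def K(dz): return pose(shR(SH[2],0),(SH[0],SH[1],dz),(-109,0,81),T0)
claw.move_gripper(60)
r.goto(*K(60)); r.servo_line(K(0)[0]); 
claw.move_gripper(0,25); s=r.read_state(); print(s["width"],s["gripper_force"],s["time_s"],s["force"])
r.servo_line(K(32.5)[0],max_speed=40); s=r.read_state(); print(s["width"],s["force"],s["time_s"])
im=vision.snapshot("scene")
claw.move_gripper(50); r.servo_line(K(90)[0]); print(r.read_state()["time_s"])
im2=vision.snapshot("scene")
o=np.hstack([i[180:360,180:380,::-1] for i in(im,im2)]); cv2.imwrite("pics/gate.png",cv2.resize(o,None,fx=2,fy=2))
```

```text
0.4084036713306378 2.393861711025238 5.15 [-0.36237589 -0.15618394  5.06869332]
0.17440454451969026 [0.33976646 0.04087538 0.88508161] 6.1083
7.225
```

View pics/gate.png

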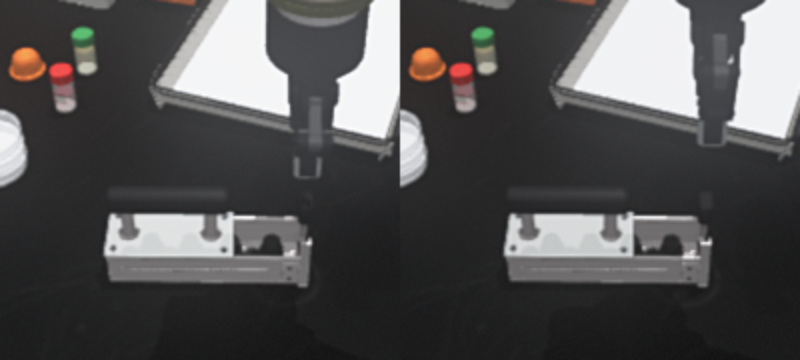

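It closed on nothing, and the gate is still shut. The knob shows at about (333,280) in the full frame, with the fingertips above it. I'll check where the fingertips really are.

Run:
```python
from h import *
def K(dz): return pose(shR(SH[2],0),(SH[0],SH[1],dz),(-109,0,81),T0)
s=r.read_state(); print(s["tcp_pos"],K(90)[0],R.from_rotvec(s["ee_rot"]).as_matrix().round(2).tolist(),s["width"])
W=lambda p: np.array([SH[0],SH[1],0])+shR(SH[2],0).apply(p)
k=W([-109,0,74]); print("knob exp",k,proj("scene",k),proj("top",k))
print("tips after lift",proj("scene",W([-109,0,81-19+32.5])),"now",proj("scene",W([-109,0,152])))
for c in("scene","top"):
    vision.snapshot(c)
    for n in ("gate_knob","shaker_handle","shaker","shaker_mouth"): print(c,n,[(np.round(d["uv"],1),round(d["conf"],2)) for d in finder.place_of(c,n)[:2]],[np.round(d["extent"],1).tolist() for d in finder.search_frame(c,n)[:1]])
```

```text
[460.87773132 118.43877153 173.01197735] [461.49277733 118.48769234 174.        ] [[0.92, 0.4, -0.0], [0.4, -0.92, -0.0], [-0.0, -0.0, -1.0]] 50.1068314778019
knob exp [461.49277733 118.48769234  74.        ] [[331.64078796 283.75385505]] [[231.80300654 281.19240805]]
tips after lift [[332.17442975 275.57481092]] now [[333.77090221 251.10592732]]
scene gate_knob [(array([312.1, 301.6]), 0.64), (array([307.1, 311.7]), 0.17)] [[332.1, 285.3, 12.3, 20.0]]
scene shaker_handle [(array([262.7, 277.4]), 0.8)] [[285.2, 296.2, 105.8, 49.1]]
scene shaker [(array([269.1, 309.6]), 0.72), (array([337. , 199.4]), 0.23)] [[284.4, 298.1, 107.5, 47.1]]
scene shaker_mouth [(array([263.8, 277.6]), 0.7), (array([328.1, 310.9]), 0.67)] [[283.4, 297.1, 101.9, 48.8]]
top gate_knob [] []
top shaker_handle [(array([211. , 233.1]), 0.77)] [[222.7, 247.2, 50.7, 71.8]]
top shaker [(array([217.8, 243.7]), 0.64)] [[221.0, 246.8, 43.8, 64.6]]
top shaker_mouth [(array([236.9, 280.7]), 0.86)] []
```

Run:
```python
from h import *
def K(dz): return pose(shR(SH[2],0),(SH[0],SH[1],dz),(-109,0,81),T0)
r.servo_line(K(0)[0]); s=r.read_state(); print(s["tcp_pos"],s["force"],s["time_s"],s["width"])
a=vision.snapshot("scene"); 
claw.move_gripper(28); s=r.read_state(); print(s["tcp_pos"],s["force"],s["width"]); b=vision.snapshot("scene"); t=vision.snapshot("top")
o=np.hstack([cv2.resize(i,(390,390),interpolation=2) for i in(a[240:330,290:380,::-1],b[240:330,290:380,::-1])])
cv2.imwrite("pics/k2.png",np.clip(o*1.8+20,0,255).astype(np.uint8)); cv2.imwrite("pics/k2t.png",t[:,:,::-1])
```

```text
[462.03267191 118.45995461  84.6423752 ] [ 0.3125178  -0.03177118  0.04300809] 8.925 50.25752263422431
[461.69374354 118.61514235  84.37398532] [-0.06939957 -0.11848035  0.63095249] 28.184488964367336
```

View pics/k2.png

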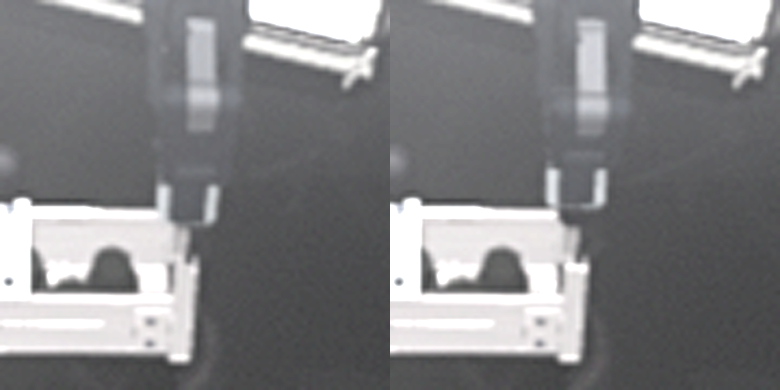

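Run:
```python
from h import *
for w in(24,20,12):
    claw.move_gripper(w,40); s=r.read_state(); print(w,s["tcp_pos"].round(1),s["force"].round(1),round(s["width"],1),s["gripper_force"],s["time_s"])
b=vision.snapshot("scene"); t=vision.snapshot("top")
o=np.hstack([cv2.resize(i,(390,390),interpolation=2) for i in(b[240:330,290:380,::-1],t[235:325,185:275,::-1])])
cv2.imwrite("pics/k3.png",np.clip(o*1.8+20,0,255).astype(np.uint8))
```

```text
24 [461.5 118.5  84. ] [-0.2 -0.5  0. ] 23.8 0.0 9.6333
20 [461.8 118.5  84.4] [-2.1 -0.2  5.7] 20.1 2.500355005977326 9.8583
12 [462.2 118.6  84.7] [-1.4 -0.9  5.8] 11.9 2.9074051839415915 10.1083
```

View pics/k3.png

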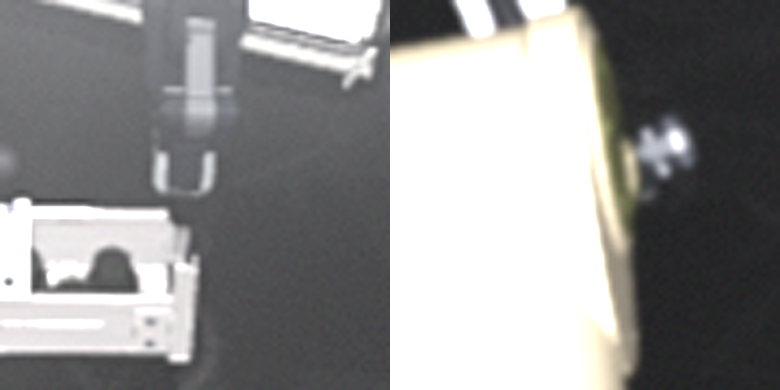

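Measuring the pale finger end in the picture (row ≈284, where a tip at z=62 should be near row 294) puts the tips near z≈86. That agrees with the 5.8 N push from the knob's top. So the fingertips are really about 22 mm higher than the nominal geometry says. I'll open, descend in guarded steps and regrasp.

Run:
```python
from h import *
def K(dz): return pose(shR(SH[2],0),(SH[0],SH[1],dz),(-109,0,81),T0)
claw.move_gripper(42)
for dz in(-8,-14,-18):
    r.servo_line(K(dz)[0],max_speed=60); s=r.read_state(); print(dz,s["tcp_pos"].round(1),s["force"].round(1),s["time_s"])
    if abs(s["force"][2])>3: r.servo_line(K(dz+4)[0]); break
    if dz==-8: continue
claw.move_gripper(0,30); s=r.read_state(); print(s["tcp_pos"].round(1),s["force"].round(1),round(s["width"],1),s["gripper_force"],s["time_s"])
```

```text
-8 [461.  118.3  75.3] [-0.5  0.3  0.8] 10.8917
-14 [461.2 118.4  69.6] [-0.4 -1.1  0.7] 11.1417
-18 [461.3 118.4  65.8] [ 0.4 -0.1 -0.6] 11.3917
[461.6 118.6  66.2] [-1.5 -0.2  2.7] 21.4 30.306036472320557 11.7
```

Run:
```python
from h import *
def K(dz): return pose(shR(SH[2],0),(SH[0],SH[1],dz),(-109,0,81),T0)
for dz in(10,14.5,15.5,16.5):
    r.servo_line(K(dz)[0],max_speed=50); s=r.read_state(); print(dz,s["tcp_pos"].round(1),s["force"].round(1),round(s["width"],1),s["time_s"])
    if s["force"][2]<-3.5: break
claw.move_gripper(50); r.servo_line(K(80)[0]); 
b=vision.snapshot("scene"); print(r.read_state()["time_s"])
print([np.round(d["extent"],1).tolist() for d in finder.search_frame("scene","gate_knob")[:2]],[np.round(d["uv"],1).tolist() for d in finder.place_of("scene","gate_knob")[:2]], proj("scene",np.array([SH[0],SH[1],0])+shR(SH[2],0).apply([-109,0,106])))
cv2.imwrite("pics/k4.png",np.clip(cv2.resize(b[230:330,220:360,::-1],None,fx=4,fy=4,interpolation=2)*1.6+15,0,255).astype(np.uint8))
```

```text
10 [461.6 118.6  94.2] [-0.8 -0.4  0.7] 21.4 12.4083
14.5 [461.3 118.4  98.4] [-0.  -0.3 -1.9] 21.2 12.6583
15.5 [461.4 118.4  99.3] [-0.  -0.4 -1.7] 21.4 12.9083
16.5 [461.4 118.4 100.4] [ 0.8  0.7 -2.6] 21.0 13.1583
14.175
[[333.6, 273.8, 8.7, 18.9]] [[263.7, 278.7], [330.9, 273.4]] [[332.48165898 270.86595651]]
```

View pics/k4.png

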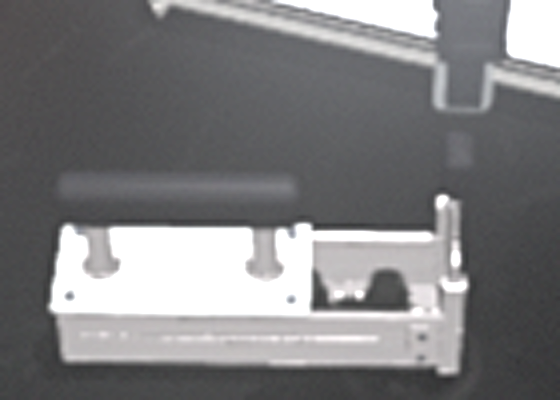

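The gate is up: the knob rose from row ≈280 to ≈267.5, about 31 mm, and the lift force fell back at the stop. Next I grasp the handle with the same height correction, lift, and carry the shaker level to the far end of the tray.

```bash
cat >> h.py <<'E'
GP=(4,0,61)
def G(dz): return pose(shR(SH[2],0),(SH[0],SH[1],dz),GP,T0)
E
python3 - <<'E'
from h import *
r.goto(*G(60)); r.servo_line(G(8)[0]); r.servo_line(G(0)[0],max_speed=60); s=r.read_state(); print(s["tcp_pos"].round(1),s["force"].round(1),s["time_s"])
claw.move_gripper(0,90); s=r.read_state(); print(s["force"].round(1),round(s["width"],1),s["gripper_force"])
r.servo_line(G(90)[0],max_speed=120); s=r.read_state(); print(s["tcp_pos"].round(1),s["force"].round(1),s["torque"].round(2),round(s["width"],1),s["time_s"])
Y=np.radians(95.4)
for y in(90,-120):
    try: r.servo_line(pour(tray2w(-55,y),0,95,Y,T0,GP)[0],frame=pour(tray2w(-55,y),0,95,Y,T0,GP)[1],max_speed=200)
    except Exception as e: print(repr(e)); break
    s=r.read_state(); print(s["tcp_pos"].round(1),s["time_s"])
a=vision.snapshot("scene"); n=[(c,k,[np.round(d["uv"],1).tolist() for d in finder.place_of(c,k)[:2]]) for c in("scene",) for k in("shaker_mouth","shaker_handle")]
t=vision.snapshot("top"); n+=[("top",k,[np.round(d["uv"],1).tolist() for d in finder.place_of("top",k)[:2]]) for k in("shaker_mouth","shaker_handle","stopper_1")]
print(n)
cv2.imwrite("pics/p0.png",np.hstack([a[100:400,100:460],t[100:400,150:510]])[:,:,::-1])
E
```

```text
[565.  164.   64.2] [-0.1  0.3 -0.3] 15.6083
[-0.6  0.2  2.8] 16.8 87.69649028778076
[564.3 163.9 153. ] [ 0.4  0.4 -5.7] [ 0.03 -0.04 -0.03] 16.3 16.9
[504.6   1.3 155.8] 18.3
[ 524.6 -206.7  155.8] 19.5
[('scene', 'shaker_mouth', [[369.9, 146.0]]), ('scene', 'shaker_handle', [[360.2, 142.5]]), ('top', 'shaker_mouth', [[296.3, 149.9]]), ('top', 'shaker_handle', [[380.4, 243.6]]), ('top', 'stopper_1', [])]
```

View pics/p0.png

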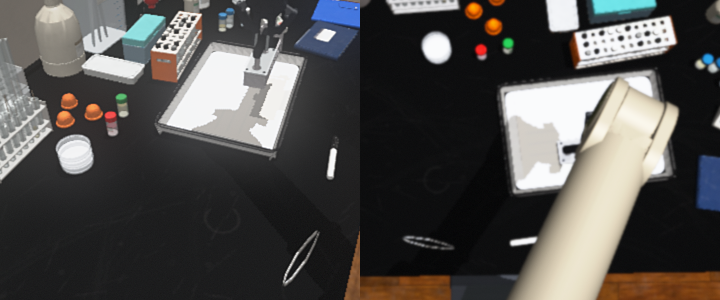

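The shaker hangs level over the tray at about (365,170) in the scene view; in the top view the arm hides most of it. I'll tip it step by step at the first spot, counting stoppers with the scene camera.

```bash
cat >> h.py <<'E'
Y=np.radians(95.4)
def w2tray(P):
    c,s=np.cos(TR[2]),np.sin(TR[2]); d=np.array(P[:2])-TR[:2]; return np.array([c*d[0]+s*d[1],-s*d[0]+c*d[1]])
def count(c="scene",save=None):
    im=vision.snapshot(c); 
    if save: cv2.imwrite(save,im[:,:,::-1])
    F=proj(c,[np.r_[tray2w(x,y),3] for x,y in((-122,-183),(122,-183),(122,183),(-122,183))]).astype(np.int32)
    m=np.zeros(im.shape[:2],np.uint8); cv2.fillPoly(m,[F],1)
    d=((im.max(2)<75)&(m>0)).astype(np.uint8); n,l,st,ce=cv2.connectedComponentsWithStats(d)
    B=[(w2tray(unproj(c,ce[i],9)).round().astype(int).tolist(),int(st[i,4])) for i in range(1,n) if 15<st[i,4]]
    N=[(w2tray(unproj(c,e["uv"],9)).round().astype(int).tolist(),round(e["conf"],2)) for e in finder.place_of(c,"stopper_1") if e["conf"]>.3]
    return N,B
def go(x,y,tdeg,h=80,v=150):
    p,o=pour(tray2w(x,y),np.radians(tdeg),h,Y,T0,GP); r.servo_line(p,frame=o,max_speed=v)
def drop(x,y,t0=12,tmax=26,dt=2,n0=0):
    go(x,y,t0,v=200)
    for t in np.arange(t0+dt,tmax+.1,dt):
        go(x,y,t,v=60); N,B=count(); print(round(r.read_state()["time_s"],2),t,N,B,flush=True)
        if len([1 for a,_ in N if abs(a[0])<125 and abs(a[1])<186])>n0: break
    go(x,y,0,h=90,v=200)
E
python3 - <<'E'
from h import *
print(count()); drop(-55,-125)
N=count(save="pics/d1.png"); print(N,r.read_state()["time_s"])
E
```

```text
([], [([-76, 175], 57)])
20.69 14.0 [] [([-99, 174], 28)]
21.04 16.0 [] [([-103, 174], 22)]
21.39 18.0 [] [([-104, 174], 21)]
21.74 20.0 [] [([-107, 175], 25)]
22.09 22.0 [([-52, -128], 0.43)] [([-53, -133], 28)]
([([-79, -82], 0.53), ([-90, -101], 0.46), ([-34, -232], 0.37)], [([-83, -97], 89), ([-75, 175], 55)]) 22.7667
```

Run:
```python
from h import *
im=cv2.imread("pics/d1.png"); g=im.max(2)
u,v=proj("scene",np.r_[tray2w(-83,-97),9])[0].astype(int); print(u,v)
for row in g[v-11:v+12,u-14:u+15]: print(" ".join(f"{x:3d}" for x in row))
```

```text
378 177
228 228 227 227 228 232 193 122 117 202 250 249 246 246 246 246 246 246 246 246 246 246 246 246 246 246 246 246 246
227 228 227 227 230 231 180 134 141 236 252 247 246 246 246 246 246 246 246 246 246 246 246 246 246 246 246 246 246
228 228 228 228 232 209 156 133 149 243 251 247 246 246 246 246 246 246 246 246 246 246 246 246 246 246 246 246 245
228 228 229 230 233 187 135 130 183 243 248 246 246 246 246 246 246 247 247 246 246 246 246 246 246 246 246 246 245
230 230 230 232 218 151 125 130 222 248 246 246 246 246 246 247 249 251 251 250 249 247 246 246 246 246 246 246 246
222 228 232 234 192 116 108 139 233 249 248 247 246 246 247 251 246 229 230 242 255 253 249 246 246 246 246 246 246
142 182 225 230 174 108 133 233 255 253 252 250 249 248 250 248 185 123 121 142 177 219 247 248 246 246 246 246 246
116 162 223 207 137 105 150 248 255 241 231 243 255 255 255 236 109  66  67  70  73 130 243 250 246 246 246 246 246
217 226 234 187 114 114 184 221 191 141 122 143 191 240 249 186  77  64  70  69  62 111 244 252 247 246 246 246 246
205 225 212 152 107 140 230 206 105  71  69  73 
[... 875 characters left out ...]
 248
130 119 117 173 205 175 137 136 134 120 112 122 210 245 249 249 247 247 247 246 245 246 246 246 246 245 245 246 250
128 118 120 140 148 142 147 220 249 248 247 244 249 249 246 244 244 244 243 243 244 246 246 246 246 246 246 247 252
128 121 133 145 145 139 148 232 251 249 248 247 245 244 243 243 243 243 243 243 244 246 246 246 246 246 246 249 249
127 129 142 147 143 147 175 235 246 244 244 243 243 243 243 243 243 243 243 243 245 246 246 246 246 246 247 250 235
141 147 147 145 149 218 242 245 244 243 243 243 243 243 243 243 243 243 243 244 246 246 246 246 246 246 248 253 232
137 146 147 143 149 230 248 245 243 243 243 243 243 243 243 243 243 243 243 244 246 246 246 246 246 246 249 247 197
```

Two stoppers now lie side by side on the floor at tray (-80,-82) and (-90,-101). Next is the middle, on the other half.

```bash
cat >> h.py <<'E'
def drop2(x,y,t0=14,tmax=28,dt=2):
    go(x,y,0,h=90,v=250); go(x,y,t0,v=120); near=lambda L:[a for a in L if np.hypot(a[0][0]-x,a[0][1]-y)<60]
    N,B=count(); base=len(near(N)),len(near(B)); print(base,N,B)
    for t in np.arange(t0+dt,tmax+.1,dt):
        go(x,y,t,v=60); N,B=count(); print(round(r.read_state()["time_s"],2),t,N,B,flush=True)
        if len(near(N))>base[0] or len(near(B))>base[1]: break
    go(x,y+30,0,h=90,v=250)
    print(count(),r.read_state()["time_s"])
E
python3 - <<'E'
from h import *
drop2(60,-20)
E
```

```text
(0, 0) [([-44, -154], 0.58), ([-93, -96], 0.49), ([-78, -88], 0.45), ([-38, -106], 0.44), ([-47, -140], 0.39)] [([-44, -137], 41), ([-46, -96], 16), ([-84, -98], 72), ([100, 178], 18), ([40, 175], 51)]
24.39 16.0 [([52, -17], 0.65), ([-37, -98], 0.59), ([-46, -144], 0.57), ([-77, -91], 0.52), ([-34, -135], 0.48), ([-95, -92], 0.43)] [([-45, -138], 41), ([-46, -96], 17), ([-85, -98], 73), ([51, -26], 32), ([36, 175], 55)]
([([-98, -85], 0.6), ([-81, -90], 0.54), ([-38, -117], 0.52), ([-41, -145], 0.47), ([86, -75], 0.44), ([-49, -141], 0.4)], [([-47, -143], 22), ([-91, -104], 42), ([45, -23], 23), ([67, 177], 114)]) 24.975
```

Run:
```python
from h import *
im=vision.snapshot("scene"); print(r.read_state()["time_s"]); cv2.imwrite("pics/d2.png",cv2.resize(im[130:270,250:420,::-1],None,fx=4,fy=4,interpolation=2))
```

```text
25.025
```

View pics/d2.png

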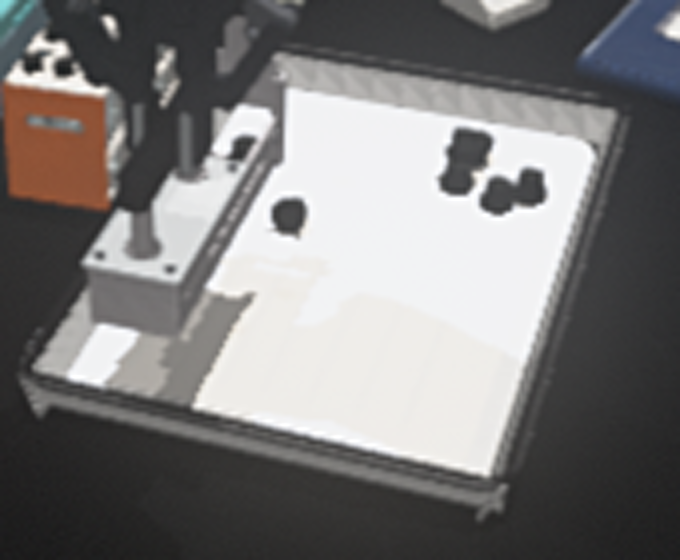

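Four stoppers are in the far third (view positions (468,150), (457,180), (498,195), (530,188)) and one is in the middle at (288,215). That leaves three in the shaker. I'll drop at the near third first, with finer steps, and keep the last one for the middle.

```bash
sed -i 's/go(x,y+30,0,h=90,v=250)/go(x,y,0,v=300)/' h.py
python3 - <<'E'
from h import *
drop2(-45,118,t0=9,dt=1,tmax=20)
E
```

```text
(0, 0) [([107, -20], 0.62), ([-92, -107], 0.47), ([-44, -145], 0.46), ([-30, 40], 0.42), ([-43, -92], 0.4), ([-75, -84], 0.37)] [([40, -111], 1077), ([-83, -97], 83), ([101, -3], 39)]
26.53 10.0 [([-88, -84], 0.61), ([-40, 47], 0.59), ([-32, -99], 0.43), ([-78, -86], 0.39), ([98, -16], 0.39), ([-44, -145], 0.36)] [([56, -115], 860), ([-37, -117], 168), ([-83, -97], 83), ([101, -4], 36), ([21, -21], 19)]
26.88 11.0 [([-87, -106], 0.57), ([-46, -115], 0.52), ([-46, -138], 0.5), ([99, -16], 0.45), ([-85, -81], 0.43), ([-30, 61], 0.43)] [([38, -113], 1051), ([-83, -97], 83), ([101, -3], 39)]
([([215, 234], 0.68), ([-38, -145], 0.6), ([-88, -93], 0.57), ([-43, -139], 0.56), ([-37, -113], 0.44), ([-77, -88], 0.42), ([-48, 125], 0.42), ([-28, 66], 0.4)], [([54, -71], 1785), ([-45, -127], 82), ([-83, -97], 81), ([-46, -27], 19), ([2, 137], 103)]) 27.325
```

```bash
sed -i 's/<60\]/<48]/' h.py
python3 - <<'E'
from h import *
drop2(-45,118,t0=11,dt=1,tmax=22)
E
```

```text
(1, 1) [([22, 15], 0.7), ([-80, -93], 0.64), ([106, -19], 0.55), ([-37, -111], 0.49), ([-57, 115], 0.42), ([-46, -129], 0.4), ([-93, -97], 0.37)] [([36, -112], 1076), ([-83, -97], 85), ([101, -3], 39), ([-54, 131], 18)]
28.37 12.0 [([-47, 120], 0.52), ([-94, -96], 0.51), ([-47, -151], 0.47), ([105, -13], 0.47), ([-79, -90], 0.44), ([-44, -103], 0.37)] [([37, -113], 1049), ([-83, -97], 84), ([101, -3], 38), ([-54, 131], 17)]
28.72 13.0 [([-74, -91], 0.56), ([-56, 123], 0.55), ([-44, -148], 0.49), ([97, -10], 0.46), ([-91, -92], 0.45), ([-38, -100], 0.4), ([-40, -142], 0.4)] [([35, -117], 968), ([-83, -97], 84), ([101, -3], 37), ([-53, 131], 19)]
29.07 14.0 [([-94, -101], 0.64), ([-70, -99], 0.6), ([-41, -149], 0.5), ([-55, 117], 0.49), ([-42, -138], 0.42), ([104, -7], 0.39), ([-37, -103], 0.38)] [([38, -121], 855), ([-46, -99], 32), ([-83, -97], 84), ([101, -3], 35), ([-53, 131], 20)]
29.42 15.0 [([104, -12], 0.55), ([-48, -133], 0.53), ([-38, -150], 0.52), ([-92, -92], 0.48), ([-36, -111], 0.47), ([-54, 126], 0.47), ([-77, -93], 0.46)] [([38, -121], 845), ([-45, -100], 34), ([-83, -9
[... 1410 characters left out ...]
0.44), ([98, -17], 0.42), ([-38, -141], 0.4)] [([77, -131], 232), ([15, -151], 114), ([-30, -143], 106), ([-45, -98], 31), ([-84, -97], 79), ([101, -4], 25), ([-51, 131], 29), ([-45, 175], 22)]
31.87 22.0 [([-91, -94], 0.63), ([-39, -111], 0.61), ([102, -16], 0.6), ([-44, -132], 0.59), ([-36, -155], 0.48), ([-55, 125], 0.45), ([-75, -90], 0.43)] [([82, -141], 178), ([5, -151], 155), ([-45, -122], 81), ([23, -65], 23), ([-83, -97], 80), ([101, -4], 26), ([-51, 131], 30), ([-6, 174], 16), ([-48, 176], 30)]
([([-76, -98], 0.59), ([-41, -156], 0.57), ([-50, -103], 0.55), ([-89, -106], 0.45), ([-46, -147], 0.37)], [([51, -58], 1895), ([-45, -128], 80), ([-83, -97], 81), ([-45, -28], 17)]) 32.5083
```

Run:
```python
from h import *
go(-20,330,0,h=100,v=250); print(r.read_state()["time_s"])
a=vision.snapshot("scene"); t=vision.snapshot("top"); cv2.imwrite("pics/s3.png",a[:,:,::-1]); cv2.imwrite("pics/t3.png",t[:,:,::-1])
u=proj("scene",np.r_[tray2w(-20,450),140])[0].astype(int); print(u)
A=cv2.resize(a[140:250,260:420],(400,275),interpolation=2); B=cv2.resize(t[165:300,285:470],(400,292),interpolation=2)
C=cv2.resize(a[u[1]-75:u[1]+75,u[0]-75:u[0]+75],(400,400),interpolation=2)
D=cv2.resize(a[140:195,340:410],(400,314),interpolation=2)
o=np.zeros((600,800,3),np.uint8); o[:275,:400]=A; o[275:567,:400]=B; o[:250,400:]=C[75:325]; o[280:594,400:]=D
cv2.imwrite("pics/v10.png",o[:,:,::-1])
```

```text
33.5167
[273 288]
```

View pics/v10.png

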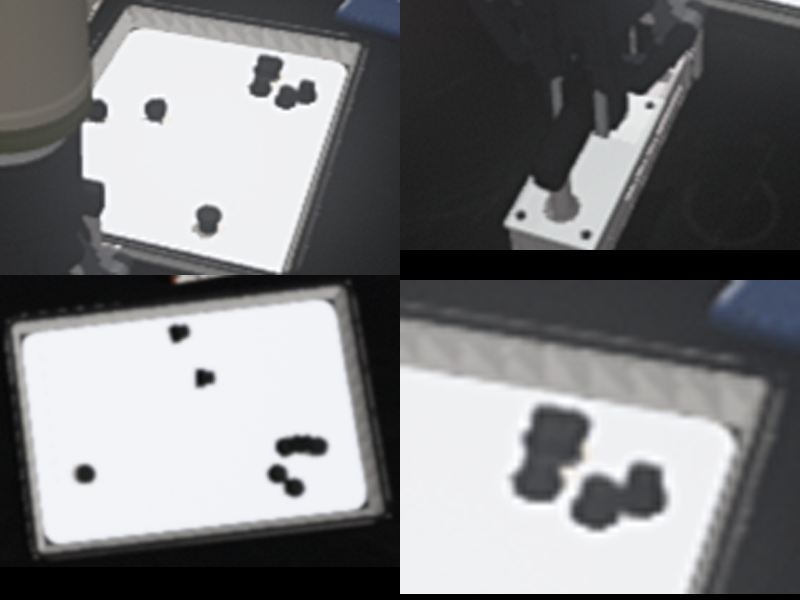

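The top view shows one stopper in the near third, two in the middle, a pair in the far third, and an elongated far group that is two or three. I'll measure that group and then try a last, steeper drop with shaking over the near third.

```bash
cat >> h.py <<'E'
def topcount(t):
    F=proj("top",[np.r_[tray2w(x,y),3] for x,y in((-120,-181),(120,-181),(120,181),(-120,181))]).astype(np.int32)
    m=np.zeros(t.shape[:2],np.uint8); cv2.fillPoly(m,[F],1); d=((t.max(2)<125)&(m>0)).astype(np.uint8)
    for c in cv2.findContours(d,0,2)[0]:
        if cv2.contourArea(c)>10:
            P=np.array([w2tray(unproj("top",p,10)) for p in c[:,0]],np.float32); b=cv2.minAreaRect(P); print("  top",np.round(b[0]).astype(int),np.round(b[1],0),round(b[2]),"area px",cv2.contourArea(c))
E
python3 - <<'E'
from h import *
t=cv2.imread("pics/t3.png"); topcount(t)
g=t.max(2); u,v=proj("top",np.r_[tray2w(-40,-125),10])[0].astype(int)
for row in g[v-9:v+10,u-17:u+18]: print(" ".join(f"{x:3d}" for x in row))
f=[]
for i in range(20): f.append(r.read_state()["force"]); r.hold(0.02)
print(np.mean(f,0),np.std(f,0),r.read_state()["time_s"])
E
```

```text
top [-83 -95] [42. 19.] 42 area px 95.5
  top [-49 128] [20. 17.] 83 area px 46.0
  top [ -45 -119] [54. 21.] 87 area px 145.0
  top [ 43 -22] [17. 18.] 82 area px 38.0
  top [100   1] [20. 18.] 83 area px 43.0
247 247 247 246 247 246 247 247 246 246 246 246 246 246 246 246 247 246 246 246 246 246 246 246 246 246 246 246 246 246 246 246 246 246 246
247 246 247 247 246 247 246 247 246 246 246 246 246 246 246 246 246 246 246 246 246 246 246 246 246 246 246 246 246 246 246 246 246 246 246
247 247 246 246 247 247 246 246 247 246 246 246 246 246 246 247 246 246 246 246 246 246 246 246 246 246 246 246 246 246 246 246 246 246 246
247 246 247 247 246 247 246 246 246 246 246 246 246 246 246 246 246 246 246 246 246 246 246 246 246 246 246 246 246 246 246 246 246 246 246
247 247 247 246 246 246 247 246 246 246 246 246 245 245 246 246 246 245 245 246 246 246 246 246 246 246 246 246 246 246 246 246 246 246 246
247 247 247 246 246 246 246 246 245 245 244 242 238 237 240 242 242 238 237 240 244 245 245 245 246 246 246 246 246 246 246 246 246 246 246
247 246 247 246 246 245 243 241 238 235 233 225 2
[... 1149 characters left out ...]
2  38  36  36  37  41  61 114 189 235 244 246 246 246 246 246
246 246 241 223 167  98  52  38  44  59  88 126 152 151 139 137 138 129 117  97  73  64  63  66  80 109 165 221 241 245 246 246 246 246 246
246 246 245 240 221 170 115  95 105 132 167 201 222 223 214 213 213 200 184 164 144 140 138 143 161 184 216 237 245 246 246 246 246 246 246
246 246 246 245 240 226 195 182 190 209 228 237 240 240 239 239 240 237 233 226 214 215 213 217 228 234 240 244 246 246 246 246 246 246 246
246 246 245 244 243 240 236 235 237 240 243 244 244 244 244 245 245 245 244 242 240 240 239 240 243 244 245 246 246 246 246 246 246 246 246
[ 0.04880348  0.2680654  -3.83300784] [0.42386694 0.46186873 0.52238022] 33.95
```

The top-view areas (46 px for one stopper) give near 1 at (-49,128), middle 2, and far 2+3 side by side with no overlap. All eight are out, and the wrist force confirms the shaker is empty. The near third is one short, so I'll tilt the empty shaker nose-up and use its low back edge to push the far pair at (-83,-95) along to the near third.

```bash
cat >> h.py <<'E'
def back(x,y,z,tdeg=15):
    Rs=shR(Y,-np.radians(tdeg)); return pose(Rs,np.r_[tray2w(x,y),z]-Rs.apply([66,0,0]),GP,T0)
E
python3 - <<'E'
from h import *
qs=[(-88,y,z) for y,z in((-128,110),(-128,10),(-30,10),(72,10),(72,110))]
print([kinematics.inverse_kinematics(*back(*q)) is not None for q in qs])
def st(m): s=r.read_state(); print(m,s["tcp_pos"].round(1),s["force"].round(1),round(s["width"],1),s["time_s"]); return s
def L(x,y,z,v): p,o=back(x,y,z); r.servo_line(p,frame=o,max_speed=v)
L(-40,100,110,250); L(-88,-128,110,250); st("above")
L(-88,-128,40,150); f0=st("40")["force"]
for z in(22,14,10):
    L(-88,-128,z,60); s=st(z)
    if s["force"][2]-f0[2]>2.5: L(-88,-128,z+8,60); print("contact"); break
else:
    cv2.imwrite("pics/b0.png",vision.snapshot("scene")[:,:,::-1]); N,B=count(); print(N,B)
E
```

```text
[True, True, True, True, True]
above [ 510.4 -400.1  187.4] [-0.6  0.  -3.7] 16.1 36.8417
40 [ 510.2 -401.6  118.6] [-0.6 -0.1 -3.5] 16.6 37.4583
22 [ 509.3 -401.8   99.5] [ 1.4 -0.1 -4. ] 16.5 37.9083
14 [ 509.2 -401.6   91.3] [-0.3  0.3 -3.9] 16.9 38.1917
10 [ 510.3 -402.4   89.5] [-3.4  3.7  6.9] 16.5 38.4417
contact
```

Run:
```python
from h import *
def st(m): s=r.read_state(); print(m,s["tcp_pos"].round(1),s["force"].round(1),s["time_s"]); return s
def L(x,y,z,v): p,o=back(x,y,z); r.servo_line(p,frame=o,max_speed=v)
L(-88,-128,15,60); st("down"); print(count())
for y in(-95,-60):
    L(-88,y,15,60); s=st(y); print(count())
    if abs(s["force"][2]+3.8)>4: break
```

```text
down [ 509.1 -401.5   92.1] [ 0.7 -0.1 -4.4] 38.975
([([-94, -99], 0.6), ([-78, -92], 0.59), ([45, -16], 0.57), ([-61, 128], 0.55), ([-46, -142], 0.52), ([-46, -95], 0.47), ([108, -11], 0.45), ([-37, -154], 0.44)], [([-46, -141], 43), ([-84, -98], 96), ([-53, 133], 17), ([-105, 174], 20)])
-95 [ 506.6 -368.9   93.1] [-1.1 -0.5 -3.6] 39.775
([([-43, -110], 0.59), ([108, 5], 0.59), ([-73, -82], 0.56), ([-90, -80], 0.51), ([49, -25], 0.43), ([-48, 126], 0.4), ([-42, -142], 0.36)], [([-86, -84], 70), ([-52, 128], 29), ([-100, 174], 26)])
-60 [ 503.2 -334.1   93. ] [-0.8 -0.1 -3.7] 40.6083
([([-50, 122], 0.61), ([-88, -49], 0.59), ([37, -25], 0.59), ([98, -2], 0.59), ([-73, -40], 0.58), ([-34, -150], 0.58), ([-40, -96], 0.42)], [([-92, -52], 52), ([-51, 128], 32), ([-92, 174], 35)])
```

Run:
```python
from h import *
def st(m): s=r.read_state(); print(m,s["tcp_pos"].round(1),s["force"].round(1),s["time_s"]); return s
def L(x,y,z,v): p,o=back(x,y,z); r.servo_line(p,frame=o,max_speed=v)
for y in(5,72):
    L(-88,y,15,60); st(y); print(count()[0])
L(-88,62,20,60); L(-88,55,110,150)
go(-20,330,0,h=100,v=250); t=vision.snapshot("top"); cv2.imwrite("pics/t4.png",t[:,:,::-1]); topcount(t); st("end"); traypose()
```

```text
5 [ 496.9 -269.9   92.9] [-1.2 -1.1 -3.3] 41.9417
[([-75, -261], 0.73), ([-71, 16], 0.62), ([-42, -109], 0.53), ([-38, -146], 0.49), ([-96, 21], 0.48), ([100, -15], 0.48), ([52, -27], 0.47), ([-58, 128], 0.47)]
72 [ 490.6 -203.2   93. ] [ 0.6  0.6 -4.5] 43.3083
[([-91, 89], 0.61), ([-70, 76], 0.6), ([-53, 114], 0.6), ([-43, -105], 0.49), ([47, -16], 0.48), ([104, -6], 0.47)]
  top [-79  81] [20. 42.] 89 area px 97.5
  top [-49 128] [20. 17.] 83 area px 45.0
  top [ -45 -117] [57. 21.] 87 area px 150.0
  top [ 43 -22] [17. 18.] 82 area px 38.5
  top [100   1] [20. 18.] 83 area px 43.0
end [517.2 241.8 161.2] [ 0.5 -1.  -3.4] 46.55
top ((581.025146484375, -223.24453735351562), (245.59413146972656, 367.6201171875), 5.485298156738281)
scene ((581.4208374023438, -234.57809448242188), (245.70669555664062, 349.6093444824219), 5.543635368347168)
```

The pushed pair now sits at (-79,81) in the near third and the tray hasn't moved. I still have to rule out that one of the far trio lies on the others, so I'll compare its scene silhouette with hypotheses.

Run:
```python
from h import *
a=vision.snapshot("scene")
def blob(x,y):
    u,v=proj("scene",np.r_[tray2w(x,y),9])[0].astype(int); n,l,st,ce=cv2.connectedComponentsWithStats((a.max(2)<125).astype(np.uint8))
    k=l[v-3:v+4,u-3:u+4]; k=k[k>0]; i=np.bincount(k).argmax(); return st[i],ce[i].round(1),l==i
for x,y in((-45,-119),(-49,128),(-79,81),(43,-22),(100,1)):
    s,c,m=blob(x,y); print((x,y),s,c)
s,c,m=blob(-45,-119); g=a.max(2)
for row in g[s[1]-2:s[1]+s[3]+2,s[0]-2:s[0]+s[2]+2]: print(" ".join(f"{x:3d}" for x in row))
print(s)
for y in(-88,-98,-108,-118,-128,-138,-146):
    print(y,[proj("scene",np.r_[tray2w(-45,y),z])[0].round(1).tolist() for z in(3,21,27,39)])
```

```text
(-45, -119) [360 162  13  17 135] [365.8 169.7]
(-49, 128) [339 222   9  12  87] [342.8 227.5]
(-79, 81) [351 212  20  13 157] [360.5 218.7]
(43, -22) [318 180   8   9  58] [321.8 183.6]
(100, 1) [     0      0    560    420 195443] [273.9 206.4]
243 243 244 244 245 246 246 245 245 244 237 231 217 195 173 167 174
242 242 242 244 247 243 226 210 228 239 248 253 249 245 242 240 235
242 242 243 245 228 163 125 112 129 145 163 177 184 223 247 249 246
242 242 243 248 215  98  68  71  74  76  76  79  88 125 187 240 246
242 242 244 251 219  98  68  74  76  74  72  72  72  73 106 200 242
242 243 246 254 213  93  73  79  79  78  76  77  77  69  77 179 240
242 244 241 212 136  76  76  81  81  80  78  79  78  66  87 215 247
243 245 229 139  75  71  77  79  81  81  78  76  72  70 130 234 247
243 245 227 131  69  69  75  75  77  76  75  73  69  92 196 244 246
242 245 249 200  97  72  74  75  74  73  73  72  70 117 221 243 241
242 245 253 216  98  74  77  78  76  74  74  70  70 110 215 240 239
243 247 247 183  88  79  82  82  81  81  86  87 102 134 219 240 242
245 250 229 128  75  77  82  81  77  
[... 384 characters left out ...]
02 126 104 107 125 132 208 247 246 243 242 242 242 242
243 244 248 247 243 244 245 245 242 246 246 243 242 242 242 242 242
242 243 243 245 246 247 247 247 246 244 243 242 242 242 242 242 242
[360 162  13  17 135]
-88 [[362.5, 178.8], [363.1, 173.0], [363.3, 171.0], [363.7, 167.1]]
-98 [[363.3, 176.8], [364.0, 171.0], [364.2, 169.0], [364.6, 165.1]]
-108 [[364.2, 174.8], [364.8, 169.0], [365.0, 167.0], [365.5, 163.1]]
-118 [[365.1, 172.8], [365.7, 167.0], [365.9, 165.0], [366.3, 161.1]]
-128 [[365.9, 170.8], [366.6, 165.0], [366.8, 163.1], [367.2, 159.2]]
-138 [[366.8, 168.9], [367.4, 163.1], [367.6, 161.2], [368.0, 157.3]]
-146 [[367.4, 167.3], [368.1, 161.6], [368.3, 159.7], [368.7, 155.8]]
```

The silhouette can't settle it. A safe test is to sweep the shaker's underside across the trio just above the height of a stopper lying on the floor, which moves only a stopper lying on top of others.

Run:
```python
from h import *
def st(m): s=r.read_state(); print(m,s["tcp_pos"].round(1),s["force"].round(1),s["time_s"]); return s
def L(x,y,z,v,t=5): p,o=back(x,y,z,t); r.servo_line(p,frame=o,max_speed=v)
L(-92,-84,80,330); st("above"); L(-92,-84,36,100); st("low")
L(-48,-84,36,50); st("swept"); print(count()[0])
L(-48,-80,90,150); go(-20,330,0,h=100,v=330); t=vision.snapshot("top"); cv2.imwrite("pics/t5.png",t[:,:,::-1]); topcount(t); st("end")
```

```text
above [ 503.1 -369.9  149.1] [ 0.6  0.9 -4.2] 48.7083
low [ 502.7 -371.3  105.3] [ 0.  -0.3 -3.2] 49.3
swept [ 546.  -367.3  105.1] [ 0.2  0.5 -3.8] 50.3333
[([-70, 76], 0.58), ([-91, 85], 0.57), ([104, -9], 0.57), ([56, -30], 0.56), ([-40, -106], 0.54), ([-53, 121], 0.42)]
  top [-79  81] [20. 42.] 89 area px 97.5
  top [-49 128] [20. 17.] 83 area px 45.0
  top [ -45 -117] [57. 21.] 87 area px 151.0
  top [ 43 -22] [17. 18.] 82 area px 38.5
  top [100   1] [20. 18.] 83 area px 43.0
end [517.3 241.2 161.1] [-0.8 -0.1 -4.7] 52.9833
```

Nothing moved, so none is stacked. Coverage is far 3, middle 2, near 3 and halves 6/2. Now I set the shaker down beside the tray.

Run:
```python
from h import *
def st(m): s=r.read_state(); print(m,s["tcp_pos"].round(1),s["force"].round(1),s["time_s"]); return s
go(-10,250,0,h=18,v=200); st("18")
for h in(11,7,4,2.5):
    go(-10,250,0,h=h,v=50); s=st(h)
    if s["force"][2]>8: break
claw.move_gripper(60); st("rel")
p=r.read_state()["tcp_pos"]; r.servo_line(p+[0,0,110],max_speed=200)
a=vision.snapshot("scene"); cv2.imwrite("pics/e.png",a[:,:,::-1])
pts=[("shaker",[0,0,0]),("shaker_handle",[11,0,82]),("shaker_mouth",[-106,0,3])]
Rs=shR(Y,0); o=np.r_[tray2w(-10,280),3]-Rs.apply([-106,0,3])
for n,q in pts: print(n,proj("scene",o+Rs.apply(q))[0].round(1),[np.round(d["uv"],1).tolist() for d in finder.place_of("scene",n)[:1]])
print(count()[0]); st("end"); traypose()
```

```text
18 [534.7 165.2  79.7] [-0.8  0.7 -3.4] 53.7083
11 [534.1 165.3  72. ] [ 0.7 -0.2 -4.4] 54.0
7 [534.1 164.4  67.8] [-0.3  0.6 -4.6] 54.25
4 [534.2 164.3  64.8] [ 0.2 -0.2 -3.6] 54.5
2.5 [534.7 164.4  64.3] [-3.3 -0.2  5.9] 54.75
rel [534.4 164.3  63.5] [-0.6  0.4 -0.6] 55.2333
shaker [284.2 313.9] [[285.4, 315.1]]
shaker_handle [280.8 288. ] [[282.8, 285.2]]
shaker_mouth [303.1 273.2] [[305.1, 270.3]]
[([-71, 75], 0.64), ([-41, -142], 0.63), ([-41, -129], 0.56), ([-92, 88], 0.46), ([-40, -102], 0.45), ([-53, 128], 0.45), ([47, -29], 0.4)]
end [533.9 164.2 172.5] [ 0.3  0.6 -0.2] 56.2333
top ((581.025146484375, -223.24453735351562), (245.59413146972656, 367.6201171875), 5.485298156738281)
scene ((581.2177734375, -234.54403686523438), (246.21653747558594, 349.2856750488281), 5.421545505523682)
```

The placement is level. It also shows that my earlier "floor" contact was really the shaker's underside on the tray wall, so the sweep may have passed too high to prove anything. The clock is stopped, so I'll settle the trio offline by fitting stopper models to both camera images.

```bash
cat > fit.py <<'E'
from h import *
from scipy.optimize import differential_evolution as DE
import sys
from multiprocessing import Pool
S=4; ang=np.linspace(0,2*np.pi,20,endpoint=False); C={c:cam(c) for c in("top","scene")}
im={"top":cv2.imread("pics/t5.png").max(2).astype(float),"scene":cv2.imread("pics/e.png").max(2).astype(float)}
dark={"top":25,"scene":73}
def P(c,X): f,cx,cy,T=C[c]; q=X@T[:3,:3].T+T[:3,3]; return np.c_[cx+f*q[:,0]/q[:,2],cy+f*q[:,1]/q[:,2]]
def rings(x,y,z,ax):
    ax=ax/np.linalg.norm(ax); a=np.cross(ax,[.3,.5,.81]); a/=np.linalg.norm(a); b=np.cross(ax,a); o=np.r_[tray2w(x,y),z]
    k=lambda rr,h:o+h*ax+rr*(np.outer(np.cos(ang),a)+np.outer(np.sin(ang),b))
    return np.vstack([k(12,-9),k(12,-3)]),np.vstack([k(9,-3),k(9,9)])
def stp(p,kind):  # x,y,azimuth
    x,y,a=p[:3]
    if kind=="d": return rings(x,y,12,np.array([0,0,1.]))
    if kind=="u": return rings(x,y,12,np.array([0,0,-1.]))
    if kind=="l": t=np.radians(9.5); return rings(x,y,3+11,np.array([np.cos(a),np.sin(a),-np.sin(t)]))
    return rings(x,y,p[3],np.array([np.cos(a)*np.cos(p[4]),np.sin(a)*np.cos(p[4]),np.sin(p[4])]))
def setup(x,y,w=13):
    B={}
    for c in C: u,v=P(c,np.r_[tray2w(x,y),10][None])[0].round().astype(int); B[c]=(u-w,v-w,2*w+1,np.clip((244-im[c][v-w:v+w+1,u-w:u+w+1])/(244-dark[c]),0,1))
    return B
def cost(p,kinds,B,K):
    off=p[:2]; i=2; G=[]
    for k in kinds: n=5 if k=="f" else 3; G.append(stp(p[i:i+n],k)); i+=n
    e=0
    for c in C:
        u0,v0,n,t=B[c]; m=np.zeros((n*S,n*S),np.uint8); d=off if c=="scene" else 0
        for g in G:
            for X in g:
                q=((P(c,X)+d-[u0,v0]+.5)*S*16-8).round().astype(np.int32); cv2.fillConvexPoly(m,cv2.convexHull(q),255,cv2.LINE_8,4)
        m=cv2.GaussianBlur(cv2.resize(m,(n,n),interpolation=cv2.INTER_AREA).astype(float)/255,(0,0),.75); e+=((m-t)**2*K[c]).sum()
    fl=[j for j,k in enumerate(kinds) if k!="f"]; M=[]
    x0=P0=None
    for j in fl:
        m=np.zeros((90,90),np.uint8)
        for X in G[j]: cv2.fillConvexPoly(m,cv2.convexHull((X[:,:2]-CEN+45).round().astype(np.int32)),1)
        M.append(m)
    if len(M)>1: e+=.02*np.maximum(sum(m.astype(int) for m in M)-1,0).sum()
    return e
def run(a):
    global CEN
    x,y,kinds,seed=a; B=setup(x,y); CEN=tray2w(x,y)
    K={c:(cv2.dilate((B[c][3]>.4).astype(np.uint8),np.ones((3,3)))*0+1.) for c in C}
    for c in C: # ignore other blobs
        n,l=cv2.connectedComponents((B[c][3]>.15).astype(np.uint8)); k=l==l[13,13]; K[c]=1.-((l>0)&~k)
    b=[(-1,1)]*2
    for k in kinds: b+=[(x-20,x+20),(y-35,y+35),(-np.pi,np.pi)]+([(16,44),(-1.57,1.57)] if k=="f" else [])
    s=DE(cost,b,args=(kinds,B,K),maxiter=160,popsize=8,seed=seed,tol=1e-6); return round(s.fun,2),kinds,s.x.round(1).tolist()
if __name__=="__main__":
    from itertools import combinations_with_replacement as cw
    jobs=[(-49,128,k,0) for k in "dul"]+[(-79,81,k,0) for k in("dd","dl","ll","uu","ul","du")]
    T=[''.join(k) for k in cw("dul",3)]; Q=[''.join(k)+"f" for k in cw("dul",2)]
    jobs+=[(-45,-117,k,0) for k in T+Q]
    with Pool() as p: res=p.map(run,jobs,chunksize=1)
    for pos in((-49,128),(-79,81),(-45,-117)):
        print(pos)
        for q in sorted([r_ for j,r_ in zip(jobs,res) if j[:2]==pos])[:9]: print(" ",q)
E
nproc; time timeout 560 python3 fit.py
```

```text
4
(-49, 128)
  (np.float64(5.79), 'l', [0.3, 0.9, -49.4, 129.3, 1.8])
  (np.float64(7.16), 'u', [0.1, 0.2, -49.9, 129.2, -2.2])
  (np.float64(9.43), 'd', [0.8, -0.5, -48.3, 128.2, 2.3])
(-79, 81)
  (np.float64(17.3), 'll', [-0.5, 1.0, -67.0, 82.7, 0.9, -90.2, 82.8, 0.8])
  (np.float64(22.9), 'dl', [-0.2, 0.5, -67.4, 80.1, 2.2, -90.0, 83.5, 0.7])
  (np.float64(23.81), 'dd', [0.1, -0.1, -66.8, 80.7, 0.4, -90.3, 80.8, 2.7])
  (np.float64(26.36), 'ul', [-0.5, 1.0, -68.1, 81.7, 2.2, -90.2, 82.8, 0.8])
  (np.float64(32.15), 'du', [0.1, 0.4, -90.1, 80.1, 2.7, -66.8, 83.0, 2.2])
  (np.float64(36.72), 'uu', [-0.2, 0.8, -90.4, 82.5, 1.1, -68.1, 82.2, -1.5])
(-45, -117)
  (np.float64(7.79), 'dlf', [0.4, -0.0, -44.3, -102.8, 2.9, -47.7, -132.8, -1.7, -44.8, -118.8, 3.1, 21.7, -0.1])
  (np.float64(7.98), 'duf', [0.1, -0.1, -44.3, -102.7, 1.4, -48.4, -131.4, 1.8, -44.7, -114.4, 0.0, 26.4, 0.2])
  (np.float64(10.05), 'ddf', [0.3, -0.1, -47.4, -135.0, 0.0, -44.3, -102.7, 1.7, -44.3, -115.6, 1.5, 21.1, -0.3])
  (np.float64(10.07), 'ulf', [0.2, 0.3, -48.4, -131.6, 0.6, -44.4, -102.1, -1.3, -44.6, -114.4, 1.5, 23.3, -0.2])
  (np.float64(10.39), 'llf', [0.3, 0.4, -45.0, -98.4, 1.6, -47.7, -132.8, -1.7, -44.5, -115.9, 1.4, 22.9, -0.3])
  (np.float64(11.61), 'uuf', [0.2, -0.0, -45.4, -99.7, -0.2, -48.4, -131.5, -0.4, -44.8, -114.9, -0.0, 26.3, 0.2])
  (np.float64(14.99), 'dll', [0.2, -0.2, -44.2, -102.2, -1.2, -43.6, -122.5, 3.1, -48.0, -133.4, -1.7])
  (np.float64(15.45), 'dul', [0.2, -0.3, -44.2, -102.2, -2.3, -48.4, -131.6, -0.3, -43.6, -117.5, 1.5])
  (np.float64(16.97), 'lll', [0.1, 0.0, -44.8, -102.0, -1.3, -48.3, -133.3, -1.6, -44.0, -123.4, 3.1])
real	2m44.741s
user	10m22.822s
sys	0m0.307s
```

The fit is decisive for the far trio. Every good solution puts its middle stopper at z≈22–26, where one on the floor would be at 12–14, so it rests on its neighbours. There are 15 s left. I'll regrasp the shaker, sweep its side at z≈25 to knock only that one off, and put the shaker back.

Run:
```python
from h import *
def st(m): s=r.read_state(); print(m,s["tcp_pos"].round(1),s["force"].round(1),round(s["width"],1),round(s["time_s"],2),flush=True); return s
def L(x,y,z,v,t=8): p,o=back(x,y,z,t); r.servo_line(p,frame=o,max_speed=v)
def fast(f):
    for v in(420,330,250):
        try: f(v); return
        except r.MotionError as e: print("slow",v,e)
P=pour(tray2w(-10,250),0,3,Y,T0,GP)[0]
r.servo_line(P,max_speed=200); claw.move_gripper(0,90); st("grip")
r.servo_line(P+[0,0,65],max_speed=200)
fast(lambda v:L(-92,-98,62,v)); st("over")
L(-92,-98,23.5,100); st("low")
L(-27,-98,23.5,80); st("swept")
L(-27,-98,62,150); fast(lambda v:go(-10,250,0,h=65,v=v)); st("back")
go(-10,250,0,h=6,v=130); go(-10,250,0,h=2.5,v=50); st("set"); claw.move_gripper(55); r.servo_line(P+[0,0,75],max_speed=200)
for c,n in(("scene","e6"),("top","t6")):
    im=vision.snapshot(c); cv2.imwrite(f"pics/{n}.png",im[:,:,::-1])
topcount(im); st("end")
```

```text
grip [534.8 164.6  65.1] [-2.7 -0.4  6.9] 16.8 57.5
over [ 503.9 -379.5  133.2] [ 0.3  0.6 -4.6] 16.3 59.42
low [ 503.7 -381.1   95.5] [-0.1 -0.  -3.9] 16.7 59.96
swept [ 569.1 -375.4   96.5] [0.3 3.  5.7] 16.3 60.92
back [534.6 161.5 125.9] [-0.2 -0.5 -3.6] 16.4 62.77
set [535.8 164.   64.9] [-0.3 -1.4  6.2] 16.4 63.62
  top [-79  81] [20. 42.] 89 area px 97.5
  top [-49 128] [20. 17.] 83 area px 45.0
  top [ -45 -100] [19. 18.] 37 area px 43.5
  top [ -47 -136] [20. 17.] 83 area px 47.0
  top [  -9 -123] [22. 17.] 83 area px 47.5
  top [ 43 -22] [17. 18.] 82 area px 38.5
  top [100   1] [20. 18.] 83 area px 43.0
end [533.6 164.3 138.1] [ 0.1 -0.2  0.2] 55.1 64.7
```

Run:
```python
from h import *
d=[(n,np.round(finder.place_of("scene",n)[0]["uv"],1).tolist()) for n in("shaker","shaker_handle")]; print(d,r.read_state()["time_s"])
print(r.close_job())
```

```text
[('shaker', [279.5, 313.8]), ('shaker_handle', [278.7, 285.1])] 64.8
the job is handed in; nothing more can be done
None
```

I handed the job in at 64.8 s: all eight stoppers are on the tray in a single layer (3 far, 2 middle, 3 near; 6 in one long half, 2 in the other), after I used the empty shaker to push two to the near third and knock one off its neighbours; the gate was pulled up about 32 mm, the empty shaker stands beside the tray, and no outcome was reported back.

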